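# Move the charged battery pack from its charger to the load tester

### The arm

A 6-joint arm with a two-finger parallel gripper is mounted at the origin on a cart in front of the work surface, level with it; the furniture and walls round the work are solid. World frame = base frame: x ahead of the robot, y to its left, z up, the work surface at z = 0. Lengths are in m, angles in rad, forces in N, time in s.
With the tool pointing down it reaches from about 0.225 to 0.875 m from the base axis. Payload 3.4 kg.
Tool frame: the origin (TCP) lies on the centre line of the jaws, within the pads' length; the fingertips stand 22 mm ahead of it and the grasp point (between the pads) lies 3 mm ahead of it; z points along the fingers, y is the line along which they close (so a half turn about z gives the same grasp; the last joint's range is limited). The gripper opens to 85 mm and grips with 20 to 120 N. Pads are 22 mm wide; open, the fingers measure 114 mm over their backs; the gripper's body (76 mm by 85 mm) begins 54 mm behind the grasp point. The pads swing forward as they close: fully open they stand 13 mm farther back than shut.
Start: joints at [1.151, 0.276, 1.505, -0, 1.361, -0.121], TCP at [0.169, 0.55, 0.253] pointing down, gripper open.
Joint ranges: [-2.89, 2.89], [-0.75, 2.08], [0.22, 2.7], [-1.18, 4.32], [0.11, 2.71], [-2.7, 2.7]. Speed limits (rad/s): [2.57, 2.57, 3.14, 3.14, 3.14, 3.14].

### API

Orientations are given as a unit quaternion [w, x, y, z].
In Python, from rig import manip gives the robot as it stands.
- The arm moves only by the shell command python3 steer.py 'ROWS' [OPENING] [FORCE]. ROWS is a JSON object whose key "offsets" holds a list of rows, 1 to 5 of them, each of 4 numbers: dx, dy, dz in m, then a turn about the tool's z in rad; each row shifts and turns the commanded pose from where the row before left it, along the tool's axes as they then stand; what a row does not reach is not made up. A row lasts 1/12 s, in which the tool goes at most 0.0417 m and 0.125 rad, less where a joint would pass 70% of its speed; a pose out of reach is approached as far as the arm can. OPENING is the finger opening in m, set as the command begins (- or left out keeps the last). The fingers move at their own pace and stop on an object; FORCE is the grip in N (left out, the last holds). Time passes only in rows, so rows that do not move let the fingers close. It prints the time, the measured TCP pose, the force, the opening and the grip force at its end. Input that does not fit is refused with a message, and nothing moves.
- manip.get_state(): the state, without advancing time (a new reading comes with each control period).
- manip.get_image(name): name is "scene" or "top" or "wrist"; returns a dict with "img" (384x512x3 uint8, red, green, blue), "camera_matrix" (3x3 intrinsics, pixels), "T" (4x4, takes a point from camera to world coordinates); the wrist camera has in their place "hand_eye" (4x4, takes a point from camera to tool coordinates, whose origin is the TCP and whose axes are the flange's). Camera axes: x right, y down, z forward; pixel columns grow to the right and rows downward; lengths in m; the calibration is good to about 2 mm. A picture is of the moment at which its call begins: read the wrist's pose just before it. There is no depth.
- manip.sign_off(): hands the job in; it is judged then, once.
The state is a dict: "clock": time; "qpos": joint angles; "qd": joint speeds; "effort": joint torques, N m; "position": TCP position; "ee_rot": TCP orientation; "contact_force": force on the tool from outside, world axes, zero at the start; "moment": the same for the moment, N m; "width": finger opening in m; "gripper_force": force on a finger pad.
Only numpy, scipy, OpenCV 4.12 (cv2) and the standard library are available. Lean on these libraries where they do the work, as an engineer would, in place of code of your own. Each camera call takes 0.05 s, during which the arm holds its last target. There are 200 camera calls.

### The job

Two battery packs stand in their chargers; the one in the charger with the green light is full. Pull that pack up out of the charger's sprung catches, seat it fully down over the two pegs of the load tester, and then, with the pack seated, switch the tester on with its red rocker. Leave the pack that is still charging (amber light) in its charger and do not disturb the other things on the bench.

Things in the scene. Friction and masses are not known exactly. Their poses are not given: they have to be found in the camera images.
- charger_green: charger with a lit GREEN bar (50 x 12 mm) on its sloping front: pale grey base 134 x 136 mm, dark socket block whose rim is 50 mm above the bench. Fixed to the bench. Origin on the bench under the centre of the socket; z up, -x is its front, y along the socket
- socket_green (a point): centre of the mouth of that charger's socket, on its rim, axes as the charger's. The socket is 37 (x) x 69 (y) mm, 30 mm deep; in each end wall (+y and -y) a sprung roller snaps over a rib of the pack's plug. A straight upward pull of about 12 to 20 N, weight included, frees the pack within the first 10 mm; after 28 mm the plug is out
- charger_amber: the same charger with a lit AMBER bar on its front; its pack is still charging. Fixed to the bench, origin and axes as the other's
- pack_ready: full battery pack, at the start in the charger with the green light, axes along the charger's: dark upright block with an orange band, 106 mm tall, about 0.3 kg. Origin under the centre of its plug, z up, x its thin direction. Plug (lower 28 mm): 34 (x) x 60 (y) mm, its end ribs 67 mm over y. In the charger its origin is 22 mm above the bench, its shoulder on the rim
- pack_grip (a point): on the full pack's axis, 80 mm above its origin and 26 mm below its top: a good height for the finger pads. The grip body is 46 (x) x 84 (y) mm, from 28 to 106 mm above the origin; take it across its 46 mm from above
- pack_slots (a point): middle of the plug's underside (same point as the full pack's origin). In it are two square slots, 23 mm deep: 13 mm wide at y = +16 mm and 10 mm wide at y = -16 mm in the pack's axes; they go over the tester's pegs
- pack_charging: the other pack, identical, in the charger with the amber light
- tester: load tester: blue-grey box 200 (x) x 150 (y) mm, deck 46 mm above the bench, with a dark display and a red rocker near its front (-x), cooling fins at its back, and toward the back a black seat pad with two steel pegs. Fixed to the bench. Origin on the bench under the box, which reaches from x = -105 to +94 mm; z up
- seat (a point): centre of the seat pad's top, midway between the pegs, 48 mm above the bench; axes as the tester's. Pegs 18 mm tall, tips tapered over 7 mm: 11 mm diameter at y = +16 mm, 8 mm at y = -16 mm. A pack fully home has its origin here and its x and y along the tester's (turned by half a turn it does not fit)
- load_switch (a joint): the tester's red rocker, about 50 (x) x 28 (y) mm, turning about the tester's y axis: 0 = off, its front end (toward -x, away from the pack, with a white dot) raised; 0.38 rad = on, front end fully down. It stays where it is left; pressing the front end takes about 1 to 3 N
- switch_end (a point): top of the rocker's front end, where to press down; it moves with the rocker: off, it is about 58 mm above the bench; on, about 6 mm lower. It lies 119 mm in front of (-x) and 36 mm to the -y side of the seat
- multimeter: bystander: dark hand multimeter, 148 x 78 x 43 mm, lying near the front edge; origin at the centre of its underside
- side_cutters: bystander: side cutters with green handles, 152 mm, lying near the front edge; origin at the centre of its underside
- tape: bystander: roll of amber tape, 69 mm across, 12 mm high; origin at the centre of its underside
- heatsink: bystander: black finned heatsink, 72 x 48 x 27 mm; origin at the centre of its underside
- probe_board: bystander: green circuit board, 76 x 86 x 20 mm; origin at the centre of its underside
- spool: bystander: solder spool, 58 mm across, 51 mm high, toward the back; origin at the centre of its underside
- flux: bystander: flux bottle, 36 mm across, 98 mm high, toward the back; origin at the centre of its underside
- pliers: bystander: flat pliers with green handles, 170 mm, at the left; origin at the centre of its underside

How it is judged:
By the outcome, as a careful person would: the job done as asked, in the order asked, and still so for the second after the job is handed in, with the robot touching nothing.
It also fails if it takes over 51 s, if anything falls off the work surface, if the arm or the gripper's body presses on something with over 40 N, if the wrist force passes 120 N, or if a joint passes its speed limit or range.

## Working session

There is one attempt and no reset: what is moved stays moved. The work goes in short steps, Python scripts to look and compute and a shell command to move; the robot and the scene stay as the last step left them, time stands still between calls to the robot, and variables do not carry over. Pictures are saved under pics/ and viewed, at most 10 in all, crops included, and the job is handed in when it is done.

```bash
ls; mkdir -p pics
python3 - <<'E'
from rig import manip
import cv2,numpy as np
s=manip.get_state();print(s)
for n in("scene","top"):
    d=manip.get_image(n);cv2.imwrite(f"pics/{n}0.png",d["img"][:,:,::-1]);print(n,d["camera_matrix"],d["T"])
    np.savez(f"{n}0.npz",**d)
E
```

```text
pics
rig.py
steer.py
{'clock': 0.0, 'qpos': array([ 1.15098936e+00,  2.76616309e-01,  1.50612523e+00, -2.25691942e-05,
        1.36070192e+00, -1.20967671e-01]), 'qd': array([ 6.93252207e-04,  6.98284888e-04, -2.44219084e-04,  5.38048124e-04,
        1.05372913e-03, -4.04228606e-05]), 'effort': array([-9.20242819e-04, -4.16778266e+01, -2.45801675e+01,  8.90603746e-05,
        1.09728271e-02,  5.66159727e-06]), 'position': array([0.16908239, 0.54907185, 0.25243067]), 'ee_rot': array([-2.36545590e-04,  1.48861873e-01,  9.88857566e-01, -8.94726209e-04]), 'contact_force': array([-0.49384719,  0.19459275,  0.02638484]), 'moment': array([-0.0079876 , -0.01365876, -0.02188438]), 'gripper_force': 0.0, 'width': 0.08514115781531888}
scene [[403.70049959   0.         252.12859291]
 [  0.         403.70049959 195.75270616]
 [  0.           0.           1.        ]] [[-0.75217219 -0.29501254  0.58924069 -0.38818245]
 [-0.65894279  0.32912465 -0.67636629  1.04617128]
 [ 0.0056029  -0.89701982 -0.4419548   0.76153987]
 [ 0.          0.          0.          1.        ]]
top [[475.39495991   0.         262.53335263]
 [  0.         475.39495991 187.71796533]
 [  0.           0.           1.        ]] [[ 0.02625085 -0.98928843  0.1435942   0.31689162]
 [-0.99949053 -0.02336572  0.0217421   0.01894231]
 [-0.01815403 -0.14409179 -0.98939779  1.67613055]
 [ 0.          0.          0.          1.        ]]
```

Run:
```python
import cv2
t=cv2.imread("pics/top0.png");
cv2.imwrite("pics/top1.png",cv2.resize(t[60:340,80:452],None,fx=2.1,fy=2.1,interpolation=cv2.INTER_CUBIC))
s=cv2.imread("pics/scene0.png");cv2.imwrite("pics/scene1.png",cv2.resize(s,None,fx=1.5,fy=1.5,interpolation=cv2.INTER_CUBIC))
```

```text
(no output)
```

View pics/top1.png

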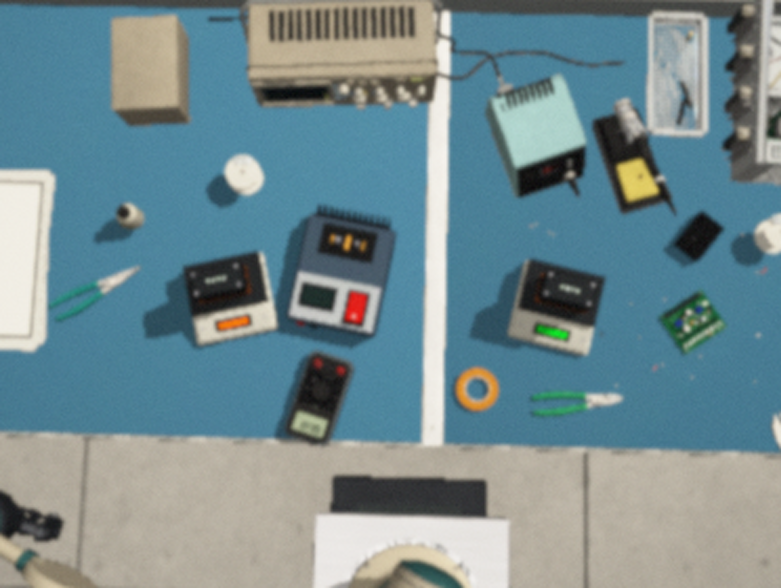

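View pics/scene1.png

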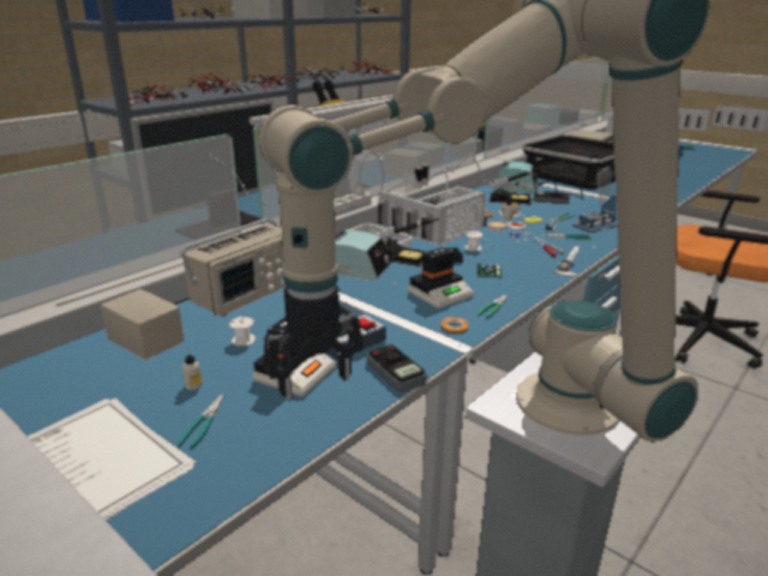

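The top view shows the green-light charger at crop (551,332) with its pack top near (568,290). It also shows the amber charger at (233,322), and the tester with its seat near (347,242) and rocker at (355,307). The arm is at the lower left, clear of everything. Next I'll get coarse positions.

```bash
cat > h.py <<'E'
import numpy as np,cv2
from scipy.spatial.transform import Rotation as Rn
from rig import manip
def tool():
    s=manip.get_state();q=s["ee_rot"];T=np.eye(4);T[:3,:3]=Rn.from_quat(np.r_[q[1:],q[0]]).as_matrix();T[:3,3]=s["position"];return T
def wrist(name):
    T=tool();d=manip.get_image("wrist");T=T@d["hand_eye"]
    np.savez(name+".npz",img=d["img"],K=d["camera_matrix"],T=T);cv2.imwrite(f"pics/{name}.png",d["img"][:,:,::-1]);return d["img"],d["camera_matrix"],T
def ray(px,K,T,z):
    px=np.atleast_2d(px).astype(float);v=(T[:3,:3]@np.linalg.inv(K)@np.c_[px,np.ones(len(px))].T).T
    return T[:3,3]+v*((z-T[2,3])/v[:,2])[:,None]
def proj(P,K,T):
    P=np.atleast_2d(P);c=(P-T[:3,3])@T[:3,:3];u=c@K.T;return u[:,:2]/u[:,2:]
def go(x,y,yaw=None):
    "tool-axis displacement to world xy; yaw = wanted world angle of closing line (tool y)"
    T=tool();d=T[:3,:3].T@(np.array([x,y,T[2,3]])-T[:3,3]);a=np.arctan2(T[1,1],T[0,1]);r=None
    if yaw is not None: r=-((yaw-a+np.pi/2)%np.pi-np.pi/2)
    print("tcp",T[:3,3].round(4),"toolyaw",a.round(4),"d",d.round(4),"turn",r,"q6",manip.get_state()["qpos"][5].round(3))
E
python3 - <<'E'
from h import *
d=np.load("top0.npz");K,T=d["camera_matrix"],d["T"]
for n,p,z in[("greenlight",(551,332),.03),("packtop",(568,290),.128),("ambertop",(217,281),.128),("seat",(347,242),.048),("rocker",(355,307),.055),("tester corners",(288,327),0.046),("",(376,333),.046),("",(397,232),.046),("",(308,212),.046),("grn base front",(508,343),.02),("",(589,354),.02)]:
    print(n,ray(np.array(p)/2.1+[80,60],K,T,z).round(3))
d=manip.get_image("wrist");print(d["hand_eye"].round(3),d["camera_matrix"])
go(.42,-.23)
E
```

```text
greenlight [[ 0.456 -0.224  0.03 ]]
packtop [[ 0.514 -0.235  0.128]]
ambertop [[0.515 0.313 0.128]]
seat [[0.596 0.116 0.048]]
rocker [[0.487 0.099 0.055]]
tester corners [[0.452 0.208 0.046]]
 [[0.446 0.064 0.046]]
 [[0.615 0.034 0.046]]
 [[0.645 0.183 0.046]]
grn base front [[ 0.437 -0.154  0.02 ]]
 [[ 0.422 -0.288  0.02 ]]
[[-0.    -0.961 -0.275  0.07 ]
 [ 1.    -0.     0.     0.001]
 [-0.    -0.275  0.961 -0.121]
 [ 0.     0.     0.     1.   ]] [[275.79372496   0.         256.9493695 ]
 [  0.         275.79372496 194.09027492]
 [  0.           0.           1.        ]]
tcp [0.1691 0.5492 0.2526] toolyaw 1.272 d [-0.4691 -0.6708  0.0009] turn None q6 -0.121
```

```bash
A="";
python3 steer.py '{"offsets": [[-0.031,-0.022,0,0],[-0.031,-0.022,0,0],[-0.031,-0.022,0,0],[-0.031,-0.022,0,0],[-0.031,-0.022,0,0]]}' .085 | tail -1
python3 steer.py '{"offsets": [[-0.031,-0.022,0,0],[-0.031,-0.022,0,0],[-0.031,-0.022,0,0],[-0.031,-0.022,0,0],[-0.031,-0.022,0,0]]}'|tail -1
python3 steer.py '{"offsets": [[-0.031,-0.022,0,0],[-0.031,-0.022,0,0],[-0.031,-0.022,0,0],[0,0,0,0],[0,0,0,0]]}'
python3 - <<'E'
from h import *
im,K,T=wrist("w1")
cv2.imwrite("pics/w1b.png",cv2.resize(im[:,:,::-1],None,fx=1.5,fy=1.5,interpolation=cv2.INTER_CUBIC))
go(.51,-.17,-.1)
E
```

```text
gripper_force: 0.0
gripper_force: 0.0
clock: 1.4
position: [0.4711, 0.156, 0.2528]
ee_rot: [-0.0, 0.151, 0.989, -0.0]
contact_force: [-1.6, 0.3, 0.6]
width: 0.0849
gripper_force: 0.0
tcp [0.4701 0.1571 0.2528] toolyaw 1.2699 d [-1.351e-01 -3.006e-01 -2.000e-04] turn 1.3698650162747024 q6 -1.089
```

View pics/w1b.png

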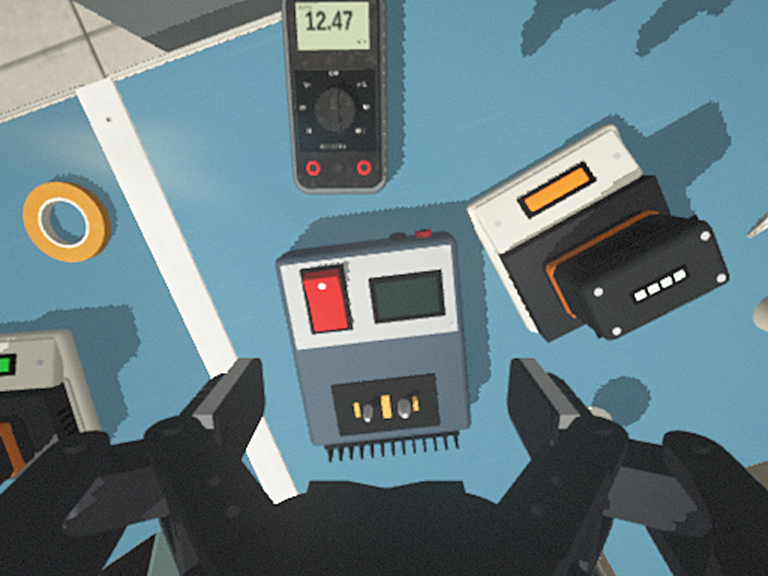

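The wrist view shows the tester in the middle. Its seat pad spans about (334..440, 374..436), the pegs are at (367,411) and (404,409), and the rocker's white dot is at (321,286). I'll zoom in to measure them.

Run:
```python
from h import *
im=np.load("w1.npz")["img"][:,:,::-1]
cv2.imwrite("pics/w1c.png",cv2.resize(im[235:300,205:305],None,fx=8,fy=8,interpolation=cv2.INTER_CUBIC))
```

```text
(no output)
```

View pics/w1c.png

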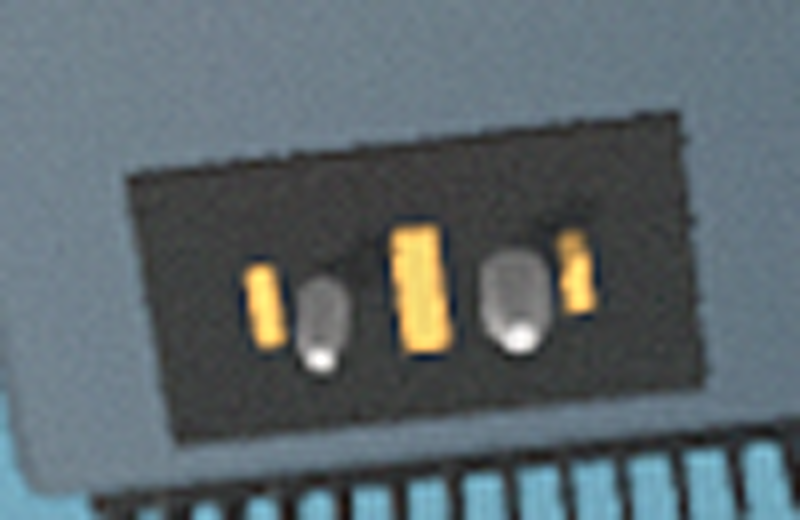

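```bash
python3 steer.py '{"offsets": [[-0.017,-0.037,0,0],[-0.017,-0.037,0,0],[-0.017,-0.037,0,0],[-0.017,-0.037,0,0],[-0.017,-0.037,0,0]]}'|tail -1
python3 steer.py '{"offsets": [[-0.017,-0.037,0,0],[-0.017,-0.037,0,0],[-0.017,-0.037,0,0],[0,0,0,0.125],[0,0,0,0.125]]}'|tail -1
python3 steer.py '{"offsets": [[0,0,0,0.125],[0,0,0,0.125],[0,0,0,0.125],[0,0,0,0.125],[0,0,0,0.125]]}'|tail -1
python3 steer.py '{"offsets": [[0,0,0,0.125],[0,0,0,0.125],[0,0,0,0.125],[0,0,0,0.12],[0,0,0,0]]}'
python3 - <<'E'
from h import *
im,K,T=wrist("w2")
cv2.imwrite("pics/w2b.png",cv2.resize(im[:,:,::-1],None,fx=1.5,fy=1.5,interpolation=cv2.INTER_CUBIC))
go(.51,-.23,-.1)
E
```

```text
gripper_force: 0.0
gripper_force: 0.0
gripper_force: 0.0
clock: 3.12
position: [0.513, -0.1632, 0.2532]
ee_rot: [-0.0, 0.741, 0.672, 0.0]
contact_force: [-0.5, -0.5, -0.4]
width: 0.085
gripper_force: 0.0
tcp [ 0.513  -0.1634  0.2532] toolyaw -0.0932 d [-0.0665  0.0032 -0.0001] turn 0.0068333589789315585 q6 -0.345
```

View pics/w2b.png

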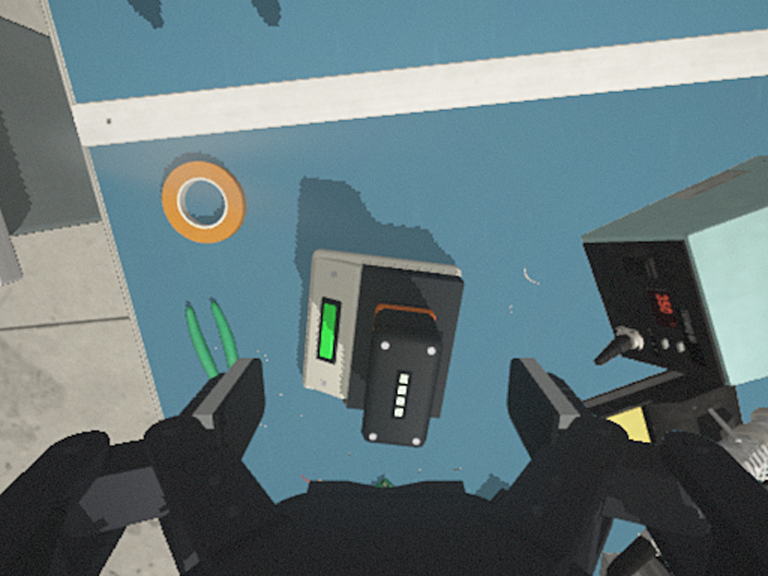

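The zoom shows the seat pad corners at (128,175), (680,112), (705,385) and (175,443), and the pegs at about (322,325) and (516,300). The second view shows the green-light pack's top, with screws at (385,345), (431,351), (373,437) and (416,441).

```bash
cat > m.py <<'E'
from h import *
d=np.load("w1.npz");K,T=d["K"],d["T"]
f=lambda p:(np.array(p,float)+.5)/8-.5+[205,235]
c=ray(f([(128,175),(680,112),(705,385),(175,443)]),K,T,.048);print("pad",c.round(4),c.mean(0).round(4),"y-axis yaw",[np.arctan2(*(v[:2]*[-1,1]))for v in(c[1]-c[0],c[2]-c[3])],"x yaw",[np.arctan2(v[1],v[0])for v in(c[3]-c[0],c[2]-c[1])],"size",np.linalg.norm(c[1]-c[0]),np.linalg.norm(c[3]-c[0]))
print("mid contact",ray(f([(421,288),(265,307),(577,272)]),K,T,.048).round(4))
t=ray(f([(320,358),(519,338)]),K,T,.065);print("tips",t.round(4),t.mean(0).round(4),np.linalg.norm(t[1]-t[0]),np.arctan2(-(t[1]-t[0])[0],(t[1]-t[0])[1]))
def spots(img,K,T,box,z,thr=150):
    x0,y0,x1,y1=box;g=(img[y0:y1,x0:x1].min(2)>thr).astype(np.uint8)
    n,l,st,ce=cv2.connectedComponentsWithStats(g);o=[]
    for i in range(1,n):
        if st[i,4]>=3:
            w=img[y0:y1,x0:x1].min(2)*(l==i);ys,xs=np.nonzero(w);v=w[ys,xs].astype(float)
            p=np.array([(xs*v).sum(),(ys*v).sum()])/v.sum()+[x0,y0];o.append(p);print(p.round(2),st[i,4],ray(p,K,T,z).round(4))
    return np.array(o)
E
python3 - <<'E'
from m import *
d=np.load("w2.npz");spots(d["img"],d["K"],d["T"],(238,222,298,300),.128)
E
```

```text
pad [[0.5606 0.0785 0.048 ]
 [0.5767 0.1681 0.048 ]
 [0.627  0.1585 0.048 ]
 [0.611  0.0693 0.048 ]] [0.5938 0.1186 0.048 ] y-axis yaw [np.float64(-0.17730118282000285), np.float64(-0.17771543266093487)] x yaw [np.float64(-0.18202242273448693), np.float64(-0.18796560336324486)] size 0.09096311131349862 0.05116027395112452
mid contact [[0.595  0.1182 0.048 ]
 [0.5906 0.0922 0.048 ]
 [0.5999 0.1439 0.048 ]]
tips [[0.5923 0.1021 0.065 ]
 [0.5983 0.1335 0.065 ]] [0.5953 0.1178 0.065 ] 0.031928876309300476 -0.1889465713485402
[256.17 230.01] 22 [[ 0.509  -0.1989  0.128 ]]
[287.13 233.46] 22 [[ 0.5384 -0.2054  0.128 ]]
[268.87 252.22] 30 [[ 0.5191 -0.2237  0.128 ]]
[267.51 259.65] 32 [[ 0.5171 -0.2318  0.128 ]]
[266.43 267.07] 27 [[ 0.5153 -0.2399  0.128 ]]
[265.35 274.4 ] 30 [[ 0.5135 -0.2481  0.128 ]]
[248.01 290.54] 16 [[ 0.494  -0.2652  0.128 ]]
[276.99 293.8 ] 19 [[ 0.5234 -0.272   0.128 ]]
```

```bash
python3 steer.py '{"offsets": [[0,0,0,0.125],[0,0,0,0],[0,0,0,0]]}' >/dev/null
python3 - <<'E'
from h import *
go(.5162,-.2354,-.219)
E
```

```text
tcp [ 0.5131 -0.1645  0.2533] toolyaw -0.2173 d [-0.0686  0.0184 -0.    ] turn 0.0017342912111253384 q6 -0.222
```

```bash
python3 steer.py '{"offsets": [[-0.010,0.009,0,0],[0,0.009,0,0],[0,0,0,0],[0,0,0,0]]}' |grep -E "pos|clock"
python3 - <<'E'
from m import *
im,K,T=wrist("w3")
p=proj([[.5162,-.2354,.128]],K,T)[0].astype(int);print(p)
o=spots(im,K,T,(p[0]-35,p[1]-45,p[0]+35,p[1]+45),.128)
go(.5162,-.2354,-.219)
E
```

```text
clock: 3.75
position: [0.5291, -0.1796, 0.253]
pad [[0.5606 0.0785 0.048 ]
 [0.5767 0.1681 0.048 ]
 [0.627  0.1585 0.048 ]
 [0.611  0.0693 0.048 ]] [0.5938 0.1186 0.048 ] y-axis yaw [np.float64(-0.17730118282000285), np.float64(-0.17771543266093487)] x yaw [np.float64(-0.18202242273448693), np.float64(-0.18796560336324486)] size 0.09096311131349862 0.05116027395112452
mid contact [[0.595  0.1182 0.048 ]
 [0.5906 0.0922 0.048 ]
 [0.5999 0.1439 0.048 ]]
tips [[0.5923 0.1021 0.065 ]
 [0.5983 0.1335 0.065 ]] [0.5953 0.1178 0.065 ] 0.031928876309300476 -0.1889465713485402
[256 250]
[240.55 217.73] 22 [[ 0.5089 -0.1989  0.128 ]]
[272.26 217.78] 22 [[ 0.5383 -0.2056  0.128 ]]
[225. 219.] 3 [[ 0.4942 -0.1969  0.128 ]]
[225.   223.01] 3 [[ 0.4932 -0.2009  0.128 ]]
[222.2  247.02] 85 [[ 0.4841 -0.2247  0.128 ]]
[256.41 238.58] 35 [[ 0.5189 -0.2233  0.128 ]]
[256.36 246.52] 34 [[ 0.5169 -0.2316  0.128 ]]
[226. 248.] 3 [[ 0.4875 -0.2266  0.128 ]]
[256.48 254.24] 33 [[ 0.5152 -0.2398  0.128 ]]
[256.41 261.59] 33 [[ 0.5133 -0.2477  0.128 ]]
[241.85 280.56] 17 [[ 0.4941 -0.2655  0.128 ]]
[271.07 280.5 ] 16 [[ 0.5231 -0.272   0.128 ]]
tcp [ 0.5287 -0.1793  0.253 ] toolyaw -0.2225 d [-0.0575  0.0002 -0.    ] turn -0.0035258694612751995 q6 -0.229
```

```bash
python3 steer.py '{"offsets": [[-0.029,0,0,0],[-0.0285,0,0,0],[0,0,0,0],[0,0,0.035,0],[0,0,0.035,0]]}' >/dev/null
python3 - <<'E'
from h import *
go(.5162,-.2354,-.22)
E
python3 steer.py '{"offsets": [[0,0,0.035,0],[0,0,0.030,0],[0,0,0.013,0],[0,0,0,0],[0,0,0,0]]}'
python3 - <<'E'
from h import *
go(.5162,-.2354,-.22)
E
```

```text
tcp [ 0.5171 -0.2363  0.1847] toolyaw -0.2239 d [ 0.0007 -0.0011 -0.    ] turn -0.0038727800511315635 q6 -0.328
clock: 4.63
position: [0.5154, -0.2347, 0.1048]
ee_rot: [-0.001, 0.781, 0.624, -0.0]
contact_force: [-0.3, 0.1, 0.8]
width: 0.0849
gripper_force: 0.0
tcp [ 0.5154 -0.2347  0.1048] toolyaw -0.2227 d [-0.0006  0.0009 -0.    ] turn -0.002741336370103653 q6 -0.328
```

```bash
python3 steer.py '{"offsets": [[0,0,0,0],[0,0,0,0],[0,0,0,0],[0,0,0,0],[0,0,0,0]]}' 0.03 80 
python3 steer.py '{"offsets": [[0,0,0,0],[0,0,0,0],[0,0,0,0]]}'
```

```text
clock: 5.05
position: [0.5164, -0.2356, 0.107]
ee_rot: [0.001, 0.781, 0.624, 0.0]
contact_force: [-0.8, -0.3, 5.9]
width: 0.045
gripper_force: 82.5
clock: 5.3
position: [0.5164, -0.2356, 0.107]
ee_rot: [0.001, 0.781, 0.624, 0.0]
contact_force: [-0.1, 0.1, 5.8]
width: 0.0456
gripper_force: 82.5
```

```bash
python3 steer.py '{"offsets": [[0,0,-0.004,0],[0,0,-0.004,0],[0,0,-0.004,0],[0,0,-0.004,0],[0,0,-0.004,0]]}' 
python3 steer.py '{"offsets": [[0,0,-0.005,0],[0,0,-0.005,0],[0,0,-0.005,0],[0,0,-0.005,0],[0,0,0,0]]}'
```

```text
clock: 5.72
position: [0.5154, -0.235, 0.126]
ee_rot: [-0.0, 0.781, 0.624, -0.0]
contact_force: [0.3, -0.9, -3.0]
width: 0.0449
gripper_force: 85.5
clock: 6.13
position: [0.5162, -0.2354, 0.1466]
ee_rot: [0.001, 0.781, 0.624, 0.0]
contact_force: [0.4, -0.4, -2.4]
width: 0.0451
gripper_force: 85.5
```

```bash
python3 steer.py '{"offsets": [[0,0,-0.03,0],[0.01,0,-0.03,0],[0.03,0,0,0],[0.035,0,0,0],[0.035,0,0,-0.04]]}' >/dev/null
python3 steer.py '{"offsets": [[0.035,0,0,0],[0.035,0,0,0],[0.035,0,0,0],[0.035,0,0,0],[0.025,0,0,0]]}' >/dev/null
python3 steer.py '{"offsets": [[0.007,0,0,0],[0,0,0,0],[0,0,0,0],[0,0,0,0]]}'
python3 - <<'E'
from m import *
im,K,T=wrist("w4")
cv2.imwrite("pics/w4b.png",cv2.resize(im[:,:,::-1],None,fx=1.5,fy=1.5,interpolation=cv2.INTER_CUBIC))
go(.595,.118,-.183)
E
```

```text
clock: 7.3
position: [0.5711, 0.0401, 0.2051]
ee_rot: [0.0, 0.769, 0.639, -0.001]
contact_force: [-0.3, 0.2, -3.2]
width: 0.0452
gripper_force: 85.7
pad [[0.5606 0.0785 0.048 ]
 [0.5767 0.1681 0.048 ]
 [0.627  0.1585 0.048 ]
 [0.611  0.0693 0.048 ]] [0.5938 0.1186 0.048 ] y-axis yaw [np.float64(-0.17730118282000285), np.float64(-0.17771543266093487)] x yaw [np.float64(-0.18202242273448693), np.float64(-0.18796560336324486)] size 0.09096311131349862 0.05116027395112452
mid contact [[0.595  0.1182 0.048 ]
 [0.5906 0.0922 0.048 ]
 [0.5999 0.1439 0.048 ]]
tips [[0.5923 0.1021 0.065 ]
 [0.5983 0.1335 0.065 ]] [0.5953 0.1178 0.065 ] 0.031928876309300476 -0.1889465713485402
tcp [0.5711 0.0399 0.2052] toolyaw -0.1844 d [ 0.0812  0.0092 -0.0001] turn -0.0013624264931078045 q6 0.133
```

View pics/w4b.png

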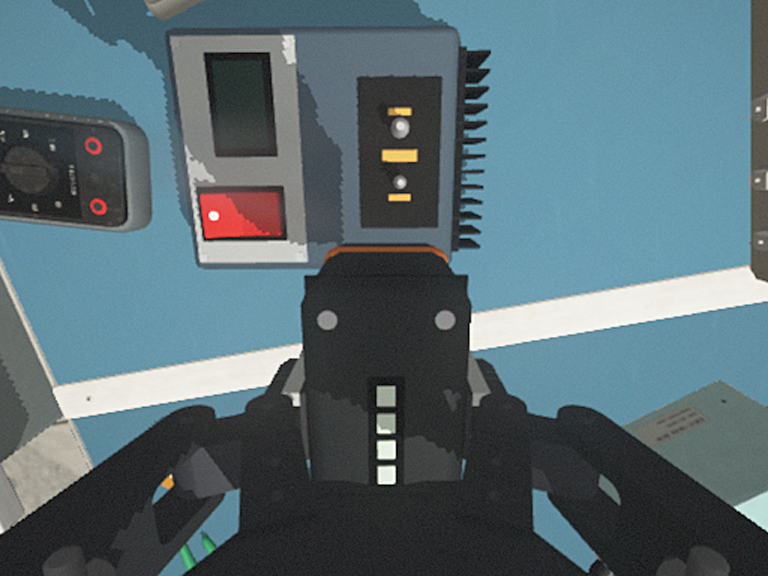

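The pack is held straight, with its top screws at (327,320) and (445,320). The seat is fully in view: pegs at (400,127) and (400,182), gold contacts at (399,112), (399,156) and (399,198). Now I'll work out the in-hand offset and the remaining move.

```bash
sed -i '/^print\|^c=\|^t=/d' m.py
cat > m2.py <<'E'
from m import *
d=np.load("w4.npz");im,K,T=d["img"],d["K"],d["T"]
hsv=cv2.cvtColor(im,cv2.COLOR_RGB2HSV)
sub=((hsv[...,0]>12)&(hsv[...,0]<32)&(hsv[...,1]>120)&(hsv[...,2]>110)).astype(np.uint8);sub[:60]=0;sub[142:]=0;sub[:,:240]=0;sub[:,295:]=0
n,l,st,ce=cv2.connectedComponentsWithStats(sub)
i=[k for k in range(1,n) if st[k,4]>5];print(ce[i],st[i,4]);print(ray(ce[i],K,T,.048).round(4))
g=im.min(2)
P=[]
for x,y in((218,213),(297,213)):
    w=g[y-8:y+9,x-8:x+9].astype(float);w=np.clip(w-90,0,None);yy,xx=np.mgrid[y-8:y+9,x-8:x+9];P.append([(w*xx).sum()/w.sum(),(w*yy).sum()/w.sum()])
P=np.array(P);print(P)
from scipy.optimize import brentq
z=brentq(lambda z:np.linalg.norm(np.diff(ray(P,K,T,z),axis=0))-.0301,.1,.3)
from h import tool
Tt=tool()
for zz in(z,.2262):
    c=(ray(P,K,T,zz)-Tt[:3,3])@Tt[:3,:3];print("top z",zz,"screws in tool",c.round(4))
E
python3 m2.py
```

```text
[[266.10526316  74.01315789]
 [266.04812834 103.44919786]
 [266.         131.        ]] [ 76 187  75]
[[0.5992 0.1438 0.048 ]
 [0.5946 0.1181 0.048 ]
 [0.5901 0.0927 0.048 ]]
[[217.77901751 213.10692701]
 [296.25878202 212.99002915]]
top z 0.22631977772295236 screws in tool [[ 0.0344 -0.0149 -0.0211]
 [ 0.0345  0.0152 -0.0211]]
top z 0.2262 screws in tool [[ 0.0343 -0.015  -0.021 ]
 [ 0.0344  0.0152 -0.021 ]]
```

```bash
python3 steer.py '{"offsets": [[0.027,0.003,0,0],[0.027,0.003,0,-0.006],[0.027,0.003,0,0],[0,0,0.02,0],[0,0,0.02,0]]}' >/dev/null
python3 steer.py '{"offsets": [[0,0,0,0],[0,0,0,0],[0,0,0,0],[0,0,0,0]]}'
python3 - <<'E'
from h import *
go(.5945,.1178,-.178)
E
```

```text
clock: 8.1
position: [0.5958, 0.1185, 0.1668]
ee_rot: [0.001, 0.767, 0.641, 0.001]
contact_force: [0.5, -0.7, -3.4]
width: 0.0453
gripper_force: 85.2
tcp [0.5958 0.1185 0.1668] toolyaw -0.1783 d [-0.001  -0.0012 -0.    ] turn -0.00032408337317990643 q6 0.26
```

```bash
python3 steer.py '{"offsets": [[-0.0008,-0.001,0,0],[0,0,0.008,0],[0,0,0,0]]}' >/dev/null
for i in 1 2 3; do python3 steer.py '{"offsets": [[0,0,0,0]]}'|grep -E "pos|cont"; done
python3 - <<'E'
from h import *
go(.5945,.1178,-.178)
E
```

```text
position: [0.5931, 0.1186, 0.1568]
contact_force: [-0.1, 0.5, -3.6]
position: [0.5935, 0.1187, 0.1572]
contact_force: [-0.3, 0.9, -3.2]
position: [0.5937, 0.1188, 0.1574]
contact_force: [-0.5, -0.0, -2.5]
tcp [0.5937 0.1188 0.1574] toolyaw -0.1769 d [-0.0008  0.0009  0.    ] turn 0.0011203175777376728 q6 0.259
```

```bash
python3 steer.py '{"offsets": [[-0.0008,0.0006,0,0],[0,0,0,0],[0,0,0.003,0],[0,0,0.003,0],[0,0,0.002,0]]}'
python3 steer.py '{"offsets": [[0,0,0.002,0],[0,0,0.002,0],[0,0,0,0]]}'
python3 - <<'E'
from h import *
go(.5945,.1178,-.178)
E
```

```text
clock: 9.02
position: [0.5938, 0.1178, 0.1488]
ee_rot: [-0.0, 0.767, 0.642, -0.0]
contact_force: [-0.8, -0.2, -3.1]
width: 0.0451
gripper_force: 85.2
clock: 9.27
position: [0.5937, 0.1178, 0.1447]
ee_rot: [-0.0, 0.767, 0.642, -0.0]
contact_force: [0.1, 0.3, -3.0]
width: 0.0452
gripper_force: 85.2
tcp [0.5937 0.1178 0.1447] toolyaw -0.177 d [ 0.0002  0.0007 -0.    ] turn 0.0010087224570671793 q6 0.258
```

```bash
python3 steer.py '{"offsets": [[0,0.0004,0.002,0],[0,0,0.002,0],[0,0,0.002,0],[0,0,0.002,0],[0,0,0,0]]}'
python3 steer.py '{"offsets": [[0,0,0.002,0],[0,0,0.002,0],[0,0,0.001,0],[0,0,0,0]]}'
```

```text
clock: 9.68
position: [0.5941, 0.1177, 0.1368]
ee_rot: [-0.0, 0.767, 0.642, -0.0]
contact_force: [-0.5, -0.7, -4.4]
width: 0.0452
gripper_force: 85.2
clock: 10.02
position: [0.5947, 0.1178, 0.133]
ee_rot: [0.0, 0.767, 0.642, 0.0]
contact_force: [-1.0, 0.3, 1.5]
width: 0.0452
gripper_force: 86.1
```

Nearly home. I'll press until the contact is firm.

```bash
python3 steer.py '{"offsets": [[0,0,0.001,0],[0,0,0.001,0],[0,0,0,0],[0,0,0,0]]}'
```

```text
clock: 10.35
position: [0.5946, 0.1179, 0.133]
ee_rot: [0.0, 0.767, 0.642, 0.001]
contact_force: [-4.4, -0.8, 11.9]
width: 0.0456
gripper_force: 87.4
```

```bash
python3 steer.py '{"offsets": [[0,0,-0.0015,0],[0,0,0,0]]}' | grep cont
python3 steer.py '{"offsets": [[0,0,0,0],[0,0,0,0],[0,0,0,0],[0,0,0,0],[0,0,0,0]]}' .075
python3 steer.py '{"offsets": [[0,0,-0.01,0],[0,0,-0.03,0],[0,0,-0.035,0],[0,0,-0.035,0],[-0.04,0,0,0]]}'>/dev/null
python3 steer.py '{"offsets": [[-0.04,0,0,0],[0,0,0,0],[0,0,0,0],[0,0,0,0]]}' 0
python3 - <<'E'
from h import *
im,K,T=wrist("w5")
cv2.imwrite("pics/w5b.png",cv2.resize(im[:,:,::-1],None,fx=1.5,fy=1.5,interpolation=cv2.INTER_CUBIC))
E
```

```text
contact_force: [-2.2, 0.0, 7.3]
clock: 10.93
position: [0.5945, 0.1177, 0.1314]
ee_rot: [-0.0, 0.767, 0.642, -0.0]
contact_force: [-0.6, -0.6, 0.7]
width: 0.0748
gripper_force: 0.0
clock: 11.68
position: [0.5804, 0.039, 0.2423]
ee_rot: [-0.0, 0.767, 0.641, 0.001]
contact_force: [0.2, -0.0, -0.4]
width: 0.0268
gripper_force: 0.0
```

View pics/w5b.png

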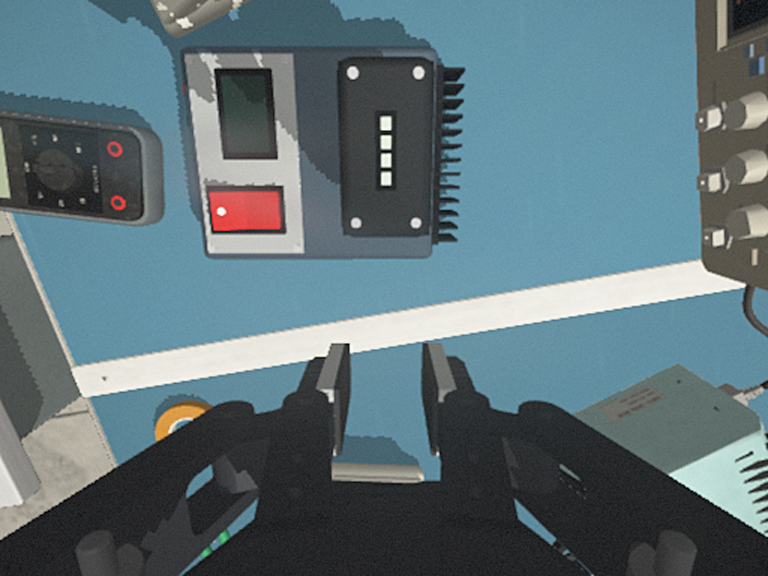

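The pack stands upright on the seat, with its screws at (352,73), (418,73), (355,223) and (416,223). The rocker's dot is at (221,211) with its front end still raised. I'll check the seated height and the dot position.

Run:
```python
from m import *
d=np.load("w5.npz");im,K,T=d["img"],d["K"],d["T"]
o=spots(im,K,T,(228,40,288,155),.154);o=[p for p in o]
P=ray(np.array(o),K,T,.154);print(P[[0,1,-2,-1]].mean(0),np.linalg.norm(P[0]-P[-2]),np.linalg.norm(P[0]-P[1]),np.linalg.norm(P[-1]-P[-2]))
print(ray((221/1.5,211/1.5),K,T,.058))
go(.4711,.1037)
```

```text
[234.88  48.11] 49 [[0.5862 0.1545 0.154 ]]
[278.64  47.99] 53 [[0.6157 0.1492 0.154 ]]
[256.97  81.99] 63 [[0.5972 0.1305 0.154 ]]
[256.97  94.17] 63 [[0.5958 0.1225 0.154 ]]
[256.99 106.42] 65 [[0.5943 0.1143 0.154 ]]
[256.97 118.73] 60 [[0.5928 0.1058 0.154 ]]
[236.85 148.22] 38 [[0.5741 0.0874 0.154 ]]
[276.84 148.21] 38 [[0.6037 0.0821 0.154 ]]
[0.59490252 0.1182953  0.154     ] 0.06812604760849784 0.029999345053941844 0.03012162677778241
[[0.47094601 0.1032678  0.058     ]]
tcp [0.5805 0.0395 0.242 ] toolyaw -0.177 d [ 0.0439 -0.119   0.    ] turn None q6 0.125
```

```bash
python3 steer.py '{"offsets": [[0.015,-0.038,0,0],[0.015,-0.038,0,0],[0.014,-0.038,0,0],[0,-0.005,0.02,0],[0,0,0.035,0]]}' 0 >/dev/null
python3 steer.py '{"offsets": [[0,0,0.035,0],[0,0,0.035,0],[0,0,0.018,0],[0,0,0,0],[0,0,0,0]]}'
python3 - <<'E'
from h import *
go(.471,.1035)
E
```

```text
clock: 12.57
position: [0.4706, 0.1042, 0.0982]
ee_rot: [-0.001, 0.766, 0.642, -0.001]
contact_force: [1.2, -0.2, 0.9]
width: -0.0004
gripper_force: 0.0
tcp [0.4706 0.1042 0.0982] toolyaw -0.1756 d [-0.0006  0.0005 -0.    ] turn None q6 0.248
```

```bash
python3 steer.py '{"offsets": [[0,0,0.006,0],[0,0,0.006,0],[0,0,0.003,0],[0,0,0.002,0],[0,0,0,0]]}' | grep -E "pos|cont"
python3 steer.py '{"offsets": [[0,0,0.002,0],[0,0,0.002,0],[0,0,0.001,0],[0,0,0,0]]}'| grep -E "pos|cont"
```

```text
position: [0.4711, 0.1033, 0.082]
contact_force: [0.7, -0.4, 0.5]
position: [0.4706, 0.1033, 0.0766]
contact_force: [-0.4, -0.4, 0.2]
```

```bash
python3 steer.py '{"offsets": [[0,0,0.001,0],[0,0,0.001,0],[0,0,0,0]]}'| grep -E "pos|cont"
python3 steer.py '{"offsets": [[0,0,0.001,0],[0,0,0.001,0],[0,0,0,0]]}'| grep -E "pos|cont"
```

```text
position: [0.4707, 0.1033, 0.0746]
contact_force: [-0.2, -0.2, 0.5]
position: [0.471, 0.1032, 0.0741]
contact_force: [-4.1, -0.8, 13.6]
```

```bash
python3 steer.py '{"offsets": [[0,0,-0.01,0],[0,0,-0.035,0],[0,0,-0.035,0],[0,0,-0.035,0],[-0.03,0.02,-0.035,0]]}'>/dev/null
python3 steer.py '{"offsets": [[-0.03,0.02,0,0],[-0.03,0.02,0,0],[0,0,0,0],[0,0,0,0],[0,0,0,0]]}'
python3 - <<'E'
from h import *
im,K,T=wrist("w6")
a=im[:,:,::-1];b=np.load("w5.npz")["img"][:,:,::-1]
top=manip.get_image("top")["img"][:,:,::-1][140:300,170:440]
cv2.imwrite("pics/w6b.png",np.vstack([np.hstack([cv2.resize(a,(400,300)),cv2.resize(b,(400,300))]),cv2.resize(top,(506,300),interpolation=cv2.INTER_CUBIC)[:, :].copy() if 0 else np.hstack([cv2.resize(top,(506,300)),np.zeros((300,294,3),np.uint8)])]))
p=proj([[.471,.1035,.055]],K,T)[0];print(p)
E
```

```text
clock: 14.65
position: [0.5115, 0.0098, 0.2163]
ee_rot: [-0.001, 0.767, 0.641, -0.0]
contact_force: [0.0, -0.3, -0.3]
width: 0.0001
gripper_force: 0.0
[198.61661477  99.52566046]
```

View pics/w6b.png

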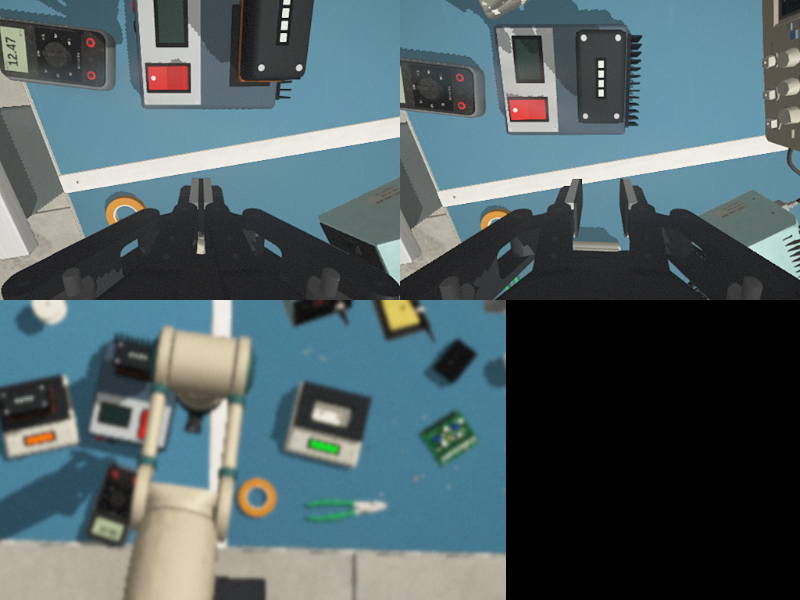

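The rocker, left at (168,78), is now shaded differently and looks pressed. The pack is on the tester, the green charger is empty, and the bystanders haven't moved. I'll check the rocker angle numerically.

Run:
```python
from m import *
for n,z in(("w4",.058),("w5",.058),("w6",.052)):
    d=np.load(n+".npz");im,K,T=d["img"],d["K"],d["T"];p=proj([[.471,.1035,z]],K,T)[0].astype(int)
    print(n);spots(im,K,T,(p[0]-7,p[1]-7,p[0]+8,p[1]+8),z,130)
    hsv=cv2.cvtColor(im,cv2.COLOR_RGB2HSV);m=(((hsv[...,0]<6)|(hsv[...,0]>174))&(hsv[...,1]>120)).astype(np.uint8)
    m[:,:p[0]-25]=0;m[:,p[0]+70:]=0;m[:p[1]-40]=0;m[p[1]+40:]=0
    k=max(cv2.findContours(m,0,1)[0],key=cv2.contourArea);b=cv2.boxPoints(cv2.minAreaRect(k));print(ray(b,K,T,.052)[:,:2].round(4).tolist(),[im[q[1],q[0]].tolist() for q in[(p[0]+8,p[1]),(p[0]+35,p[1])]])
```

```text
w4
[142.06 143.47] 37 [[0.4708 0.1035 0.058 ]]
[[0.4636, 0.1184], [0.5149, 0.1102], [0.5084, 0.0825], [0.4556, 0.0909]] [[233, 78, 74], [152, 67, 65]]
w5
[147.11 140.49] 29 [[0.4708 0.1035 0.058 ]]
[[0.4633, 0.118], [0.5141, 0.1103], [0.508, 0.0831], [0.456, 0.091]] [[225, 79, 75], [216, 87, 88]]
w6
[195.97  99.52] 32 [[0.4679 0.1042 0.052 ]]
[[0.4646, 0.1192], [0.514, 0.1103], [0.5087, 0.083], [0.4578, 0.0922]] [[221, 78, 74], [199, 66, 65]]
```

The dot has moved about 3 mm forward, as a fully tipped rocker would show, and the press ended on a hard stop at the "on" height.

```bash
python3 -c "
from rig import manip;print(manip.sign_off())"
```

```text
the job is handed in; nothing more can be done
None
```

The full pack is seated on the load tester, the tester's rocker is switched on, the charging pack is still in its charger, and the job was handed in at about 15 s of the 51 s allowed.

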